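Push a used test plate through the flap of the discard cabinet

ROBOT

A 6-joint arm with a two-finger parallel gripper is mounted at the origin on the work surface. World frame = base frame: x ahead of the robot, y to its left, z up, the work surface at z = 0. Lengths are in mm, angles in rad, forces in N, time in s.
With the tool pointing down it reaches from about 275 to 750 mm from the base axis. Payload 10.2 kg.
Tool frame: the origin (TCP) lies midway between the tips of the shut fingers; the grasp point (between the pads) lies 19 mm behind it (robot.grasp_offset is the distance from the TCP to the grasp point, in mm); z points along the fingers, y is the line along which they close (so a half turn about z gives the same grasp; the last joint's range is limited). The gripper opens to 85 mm and grips with 20 to 120 N. Pads are 22 mm wide; open, the fingers measure 114 mm over their backs; the gripper's body (76 mm by 85 mm) begins 54 mm behind the grasp point. The pads swing forward as they close: fully open they stand 13 mm farther back than shut.
Start: joints at [-1.546, 0.313, 1.498, -0, 1.331, -0.223], TCP at [128.754, -508.973, 202.094] pointing down, gripper open.
Joint ranges: [-2.94, 2.94], [-0.97, 2.17], [0.19, 2.56], [-1.23, 4.37], [0.02, 3.11], [-2.88, 2.88]. Speed limits (rad/s): [2.39, 2.39, 3.01, 3.14, 3.14, 3.14].

INTERFACE

Orientations are given as a 3x3 rotation matrix whose columns are the frame's x, y, z axes.
In Python, from cell import robot gives the robot as it stands. The module is installed in compiled form; this text tells all that it offers.
- The arm moves only by the tool carry_out, never from a script. Its argument "targets" is a list of rows, each an object of numbers: "dx", "dy", "dz": the shift along the tool's x, y, z in m; "wx", "wy", "wz": the turn, a rotation vector about the tool's x, y, z in rad; "claw": the finger opening in m, from 0 to 0.0854. In form: [{"dx": .., "dy": .., "dz": .., "wx": .., "wy": .., "wz": .., "claw": ..}, ...]. A call has 1 to 8 rows; each row is the pose to reach, as a shift and turn from the pose commanded when the call began, along the tool's axes at that moment; what a row does not reach only later rows make up. A row lasts 1/10 s, in which the tool goes at most 50 mm and 8.59 degrees, less where a joint would pass 70% of its speed; a pose out of reach is approached as far as the arm can. A call with a gripper value outside its range is refused whole. The fingers move at their own pace and stop on an object; "newtons" is the grip in N (left out, the last holds). Time passes only in rows, so rows that repeat a pose let the fingers close. It gives the time, the measured TCP pose, the force, the opening and the grip force at its end, in the units of the state.
- robot.state(): the state, without advancing time (a new reading comes with each control period).
- robot.get_image(name): name is "side" or "top"; returns (picture, depth): 400x640x3 uint8, red, green, blue; 400x640 float32, mm along the optical axis (not along the pixel's ray), 0 where there is no reading.
- robot.get_calibration(name): a dict with "fx", "fy", "cx", "cy" (pixels), "R" (3x3) and "t" (3): a world point X has camera coordinates R X + t. Camera axes: x right, y down, z forward; pixel columns grow to the right and rows downward; lengths in mm; the calibration is good to about 2 mm. A picture is of the moment at which its call begins. get_calibration takes no time and is no camera call.
- robot.finish_job(): hands the job in; it is judged then, once.
The state is a dict: "t": time; "joint_positions": joint angles; "joint_vel": joint speeds; "joint_torque": joint torques, N m; "tool_pos": TCP position; "eef_rot": TCP orientation; "wrist_force": force on the tool from outside, world axes, zero at the start; "ft_torque": the same for the moment, N m; "finger_gap": finger opening in mm; "grip_force": force on a finger pad.
Only numpy, scipy, OpenCV 4.12 (cv2) and the standard library are available. Lean on these libraries where they do the work, as an engineer would, in place of code of your own. Each camera call takes 0.05 s, during which the arm holds its last target. There are 200 camera calls.

TASK

Discard the used test plate lying on the loading shelf of the white discard cabinet: with your fingertips push it steadily along the shelf against the hanging yellow flap, so that the flap swings inward and the plate slides through and down the chute into the waste tray, then draw your fingers back and let the flap swing shut. Push only, never pick the plate up, and leave the other things on the bench where they are.

Things in the scene. Friction and masses are not known exactly. Their poses are not given: they have to be found in the camera images.
- plate: the used plate: white 96-well plate with yellow wells and one black row under a flat clear cover, one rigid piece, about 0.12 kg; 85.5 mm along its x, 127.8 mm along its y, 16 mm high; origin at the centre of its underside. It lies flat on the loading shelf, its x axis pointing roughly at the flap (up to 0.25 rad askew, up to 12 mm off the centre line).
- cabinet: the discard cabinet, fixed: white steel box with a smooth steel loading shelf on its front. Origin on the bench straight below the flap, midway across; x points level and inward (the way the plate goes), y across. Shelf top 150 mm above the origin, x = -214 to +4 mm, 200 mm wide between 12 mm high lips; guides narrow its last 60 mm to 150 mm at the mouth. Box: x = 0 to 312 mm, 214 mm wide, 260 mm high.
- sill (a point): middle of the sill, where the shelf ends (cabinet x = 4 mm, 150 mm up), just behind the closed flap. From here a smooth steel chute falls away inward at 38 degrees to x = 118 mm, 60 mm up. A plate whose middle is pushed about 10 mm past the sill tips and slides down by itself (friction about 0.2).
- mouth_top (a point): middle of the flap's hinge line, top edge of the mouth (cabinet x = 2 mm, 212 mm up, 62 mm above the shelf). The mouth is 150 mm wide. Above it the white and yellow front slopes back, from x = 0 at 215 mm to x = 60 mm at 258 mm; the roof behind is a clear window.
- tray (a point): centre of the floor of the yellow waste tray inside the cabinet, under the clear roof (cabinet x = 213 mm, 16 mm up): 177 mm long along x, 184 mm wide, 40 mm deep inside; an earlier plate with blue wells, fixed, stands on edge against its back wall
- flap (a joint): swing of the yellow flap, rad: 0 = hanging shut, up to 1.45 as its lower edge swings inward and up. 146 mm wide, 58 mm high, 3 mm thick, 0.07 kg, hinged at its top edge (point mouth_top); lower edge 3 mm above the shelf. It cannot swing outward, has no spring and falls shut when nothing holds it; on top of a passing plate it stands at about 0.6 to 0.7 rad.
- tube_rack: bystander: black rack 72 x 128 mm with 15 red-capped tubes, 86 mm high, loose, on the bench; origin at the centre of its underside
- clean_plates: bystander: stack of three clean white plates, 86 x 128 mm, 48 mm high, loose, on the bench; origin at the centre of its underside
- timer: bystander: white bench timer 62 x 78 mm, 27 mm high, loose, on the bench; origin at the centre of its underside
- reagent_bottle: bystander: amber bottle with white cap, 58 mm diameter, 130 mm high, loose, on the bench; origin at the centre of its underside
Things that resemble listed ones, but are neither listed nor needed, are in the scene too. Leave any red look-alike of the plate alone.

How it is judged (in metres and radians):
On the way, in this order (a step that is already met when the one before it is completed fails the run):
1. the plate, still lying on the shelf, has pushed the flap open (value of joint flap above 0.35 rad and x of plate in the frame of cabinet between -0.06 and 0.05 m), for 0.1 s.
2. the plate has gone down the chute into the waste tray (x of plate in the frame of cabinet above 0.12 m and z of plate in the frame of cabinet below 0.08 m), for 0.1 s.
At the end, for the whole second after the job is handed in: the plate is at rest (under 0.02 m/s) in the waste tray at the foot of the chute, its middle 120 to 305 mm behind the flap and less than 80 mm above the bench, and the flap hangs shut (under 0.06 rad) (all of step 2 and x of plate in the frame of cabinet below 0.305 m and y of plate in the frame of cabinet between -0.1 and 0.1 m and linear speed of plate below 0.02 m/s and value of joint flap below 0.06 rad); the robot touches nothing.
It fails at once if the plate was lifted: its middle more than 12 mm above the loading shelf (z of plate in the frame of cabinet above 0.162 m).
It fails at once if the plate was knocked along: over 0.5 m/s while its middle was still on the shelf (x of plate in the frame of cabinet below 0 m and linear speed of plate above 0.5 m/s).
It fails at once if the plate was tipped over while on the shelf (x of plate in the frame of cabinet below -0.02 m and angle between plate's own z axis and vertical above 0.3 rad).
It fails at once if a bystander was moved more than 15 mm (distance of any of tube_rack, clean_plates, timer, reagent_bottle from where it was at the start of the episode above 0.015 m).
It also fails if it takes over 32 s, if anything falls off the work surface, if the arm or the gripper's body presses on something with over 40 N, if the wrist force passes 120 N, or if a joint passes its speed limit or range.

## Working session

There is one attempt and no reset: what is moved stays moved. The work goes in short steps, Python scripts to look and compute and a tool call to move; the robot and the scene stay as the last step left them, time stands still between calls to the robot, and variables do not carry over. Pictures are saved under pics/ and viewed, at most 10 in all, crops included, and the job is handed in when it is done.

Besides the shell and the picture viewer there is one more tool, called after "Call:" as name([rows], argument=value, ...), one row to a line, values as JSON. carry_out: Moves the arm, as the interface text tells. Its arguments: {"type":"object","properties":{"targets":{"type":"array","items":{"type":"object","properties":{"dx":{"type":"number"},"dy":{"type":"number"},"dz":{"type":"number"},"wx":{"type":"number"},"wy":{"type":"number"},"wz":{"type":"number"},"claw":{"type":"number"}}}},"newtons":{"type":"number"}},"required":["targets"]}

```bash
mkdir -p pics; python3 - <<'E'
from cell import robot
import cv2,numpy as np
for n in("top","side"):
    p,d=robot.get_image(n); cv2.imwrite(f"pics/{n}0.png",p[:,:,::-1]); np.savez(f"{n}0.npz",p=p,d=d)
    c=robot.get_calibration(n); print(n,c)
s=robot.state();print(s['t'],s['tool_pos'],s['eef_rot'])
E
```

```text
top {'fx': 458.8200185136338, 'fy': 458.8200185136338, 'cx': 325.18242771085266, 'cy': 199.61383252580637, 'R': array([[ 8.32792641e-03, -9.99964231e-01,  1.47704285e-03],
       [-9.78607520e-01, -8.45369810e-03, -2.05562294e-01],
       [ 2.05567428e-01,  2.66462413e-04, -9.78642918e-01]]), 't': array([ -37.42571101,  521.17436498, 1320.15025717])}
side {'fx': 481.0101036353264, 'fy': 481.0101036353264, 'cx': 312.4690894949727, 'cy': 192.02114144115708, 'R': array([[ 0.9980692 , -0.05884455, -0.01987956],
       [-0.05303909, -0.6408917 , -0.76579677],
       [ 0.03232233,  0.76537256, -0.64277532]]), 't': array([-506.56248671,  122.90750539, 1410.08597374])}
0.1 [ 128.72662251 -508.70507425  201.60847659] [[ 9.69461285e-01  2.45244399e-01 -3.47451040e-05]
 [ 2.45244276e-01 -9.69460639e-01  1.14635070e-03]
 [ 2.47452078e-04 -1.11986366e-03 -9.99999342e-01]]
```

View pics/top0.png

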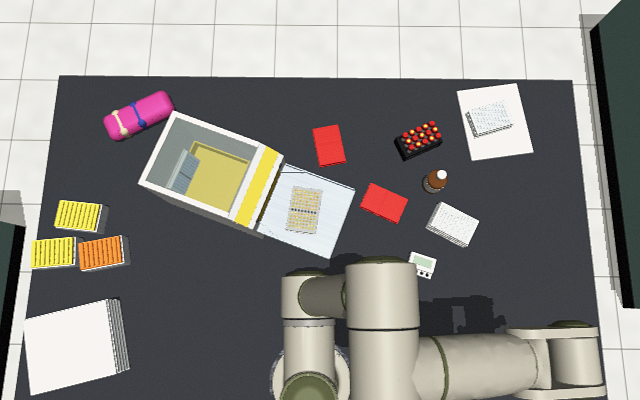

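View pics/side0.png

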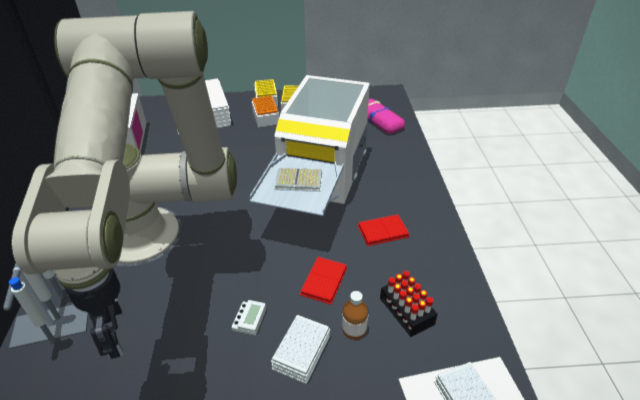

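The top view shows the cabinet at upper left (box px 140–283 × 110–235). Its shelf spans px 258–355 × 165–258, with the plate at about (304,210). The inward direction is left and slightly up. The side view shows the flap at about (310,150) and the plate at (299,179), and there are red look-alikes on the bench.

```bash
cat > h.py <<'E'
import numpy as np,cv2
from cell import robot
def world(n,d):
    c=robot.get_calibration(n); v,u=np.mgrid[:400,:640]
    P=np.stack([(u-c['cx'])/c['fx']*d,(v-c['cy'])/c['fy']*d,d],-1)
    return (P-c['t'])@c['R']
def ray(n,u,v,z):
    c=robot.get_calibration(n); r=c['R'].T@np.array([(u-c['cx'])/c['fx'],(v-c['cy'])/c['fy'],1]); o=-c['R'].T@c['t']
    return (o+r*(z-o[2])/r[2])
E
python3 - <<'E'
from h import *
o={}
for n in("top","side"):
    f=np.load(n+"0.npz");p,d=f['p'],f['d'];W=world(n,d);hsv=cv2.cvtColor(p,cv2.COLOR_RGB2HSV)
    reg=np.zeros((400,640),bool)
    if n=="top": reg[100:265,130:360]=1
    else: reg[70:220,245:372]=1
    z=W[...,2]; reg&=d>0
    for nm,lo,hi in(("shelf",142,156),("plate",160,172),("roof",250,268)):
        m=(reg&(z>lo)&(z<hi)).astype(np.uint8)
        k,l,st,_=cv2.connectedComponentsWithStats(m); i=1+st[1:,4].argmax(); q=W[l==i]
        (c,s,a)=r=cv2.minAreaRect(q[:,:2].astype(np.float32)); print(n,nm,len(q),np.median(q[:,2]).round(1),np.round(c,1),np.round(s,1),a, cv2.boxPoints(r).round(0).tolist())
    # wells tan
    w=(reg&(hsv[...,1]>60)&(hsv[...,0]>10)&(hsv[...,0]<35)).astype(np.uint8)
    if n=="top": w[:,:283]=0
    else: w[:165]=0
    cn=[c for c in cv2.findContours(cv2.morphologyEx(w,cv2.MORPH_CLOSE,np.ones((7,7))),0,2)[0]]
    c=max(cn,key=cv2.contourArea); pts=np.array([ray(n,u,v,164)[:2] for u,v in c[:,0]],np.float32); print(n,"wells",cv2.minAreaRect(pts))
    yel=(reg&(hsv[...,1]>150)&(hsv[...,0]>20)&(hsv[...,0]<35)&(z>200)&(z<262))
    q=W[yel]; r=cv2.minAreaRect(q[:,:2].astype(np.float32)); print(n,"yellow band",len(q),q[:,2].min(),q[:,2].max(),r)
big=cv2.resize(np.load("top0.npz")['p'][100:265,130:365],None,fx=3.4,fy=3.4,interpolation=2); cv2.imwrite("pics/crop.png",big[:,:,::-1])
E
```

```text
top shelf 4028 149.6 [469.3  21. ] [219.3 206.9] 69.91390991210938 [[335.0, -46.0], [529.0, -118.0], [604.0, 88.0], [410.0, 159.0]]
top plate 1314 165.5 [471.4  25.3] [ 82.1 124.4] 81.87872314453125 [[404.0, -7.0], [527.0, -24.0], [539.0, 57.0], [416.0, 75.0]]
top roof 8283 259.1 [569.5 281.3] [275.5 215.3] 69.41986083984375 [[420.0, 190.0], [622.0, 115.0], [719.0, 372.0], [517.0, 448.0]]
top wells ((471.44866943359375, 25.6476993560791), (69.62174224853516, 104.49981689453125), 82.03627014160156)
top yellow band 1095 200.20286782653992 258.24801812037555 ((516.0607299804688, 138.55776977539062), (47.50645065307617, 214.8663330078125), 70.06167602539062)
side shelf 2659 149.2 [472.9  18.9] [228.8 206.1] 69.78324890136719 [[337.0, -53.0], [530.0, -124.0], [609.0, 91.0], [416.0, 162.0]]
side plate 867 165.0 [472.4  21.1] [ 90.2 124.2] 82.43953704833984 [[405.0, -15.0], [528.0, -32.0], [540.0, 58.0], [417.0, 74.0]]
side roof 3214 258.1 [570.2 280.4] [276.6 216.2] 69.72972869873047 [[421.0, 188.0], [624.0, 113.0], [720.0, 373.0], [517.0, 448.0]]
side wells ((472.47308349609375, 24.70815086364746), (65.93434143066406, 103.38589477539062), 81.11531066894531)
side yellow band 959 200.00994976573915 252.9297584754709 ((516.52392578125, 137.16091918945312), (58.04624557495117, 214.2131805419922), 69.16719818115234)
```

View pics/crop.png

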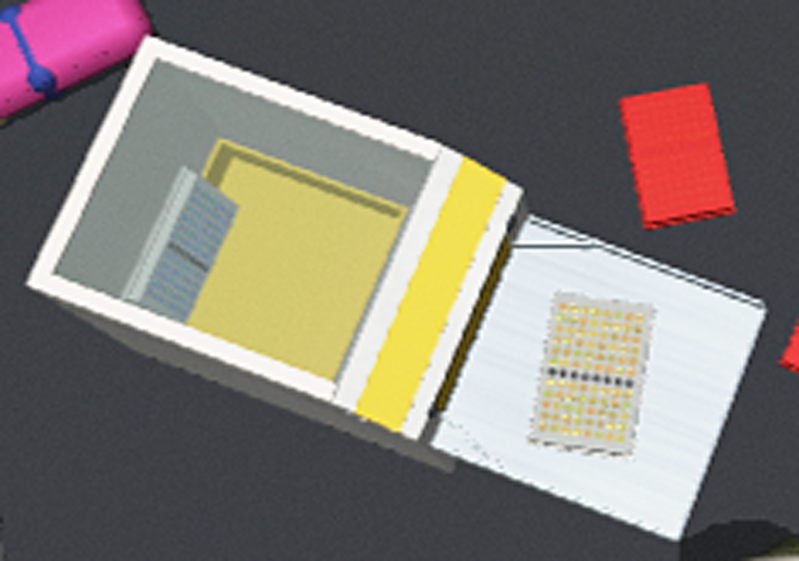

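The crop shows the plate turned about 0.21 rad against the shelf. All sizes match what they should be: shelf 219×206, box 215 wide, plate top at z=165.5. Cabinet frame: origin about (508.5, 118.5), yaw 69.7°. The plate is at cabinet (-100, 2). I'll push with the fingers spread across the rear edge, tool tilted 0.3 rad.

```bash
cat >> h.py <<'E'
from scipy.spatial.transform import Rotation as Ro
A=np.radians(69.7);O=np.array([508.5,118.5,0]);C=np.array([[np.cos(A),-np.sin(A),0],[np.sin(A),np.cos(A),0],[0,0,1]])
def go(x,y,z,th=0.3):
    s=robot.state();R=np.array(s['eef_rot']);p=np.array(s['tool_pos'])
    T=C@np.array([[np.cos(th),0,np.sin(th)],[0,-1,0],[np.sin(th),0,-np.cos(th)]])
    print("t",s['t'],"cab",((p-O)@C).round(1),"F",(np.array(s['wrist_force'])@C).round(1))
    print("->",(x,y,z),"d m",(R.T@(O+C@[x,y,z]-p)/1000).round(4),"w",Ro.from_matrix(R.T@T).as_rotvec().round(3))
E
python3 -c "
from h import *
go(-195,0,270)"
```

```text
t 0.1 cab [-720.   138.6  201.6] F [-0.4 -0.6 -0.6]
-> (-195, 0, 270) d m [ 0.4116 -0.3543 -0.0679] w [ 0.144  0.275 -0.961]
```

Call:
carry_out([
  {"dz":-0.045,"claw":0.085},
  {"dx":0.03,"dy":-0.03,"dz":-0.07,"wx":0.02,"wy":0.04,"wz":-0.13},
  {"dx":0.06,"dy":-0.06,"dz":-0.07,"wx":0.04,"wy":0.08,"wz":-0.26},
  {"dx":0.09,"dy":-0.09,"dz":-0.07,"wx":0.06,"wy":0.12,"wz":-0.38},
  {"dx":0.13,"dy":-0.12,"dz":-0.07,"wx":0.08,"wy":0.15,"wz":-0.5},
  {"dx":0.17,"dy":-0.15,"dz":-0.07,"wx":0.09,"wy":0.18,"wz":-0.62},
  {"dx":0.2,"dy":-0.18,"dz":-0.07,"wx":0.11,"wy":0.21,"wz":-0.74},
  {"dx":0.23,"dy":-0.21,"dz":-0.07,"wx":0.13,"wy":0.24,"wz":-0.85},
])

```text
invalid input
```

```bash
python3 -c "
from h import *
go(-195,0,270)"
```

```text
t 0.1 cab [-720.   138.6  201.6] F [-0.4 -0.6 -0.6]
-> (-195, 0, 270) d m [ 0.4116 -0.3543 -0.0679] w [ 0.144  0.275 -0.961]
```

Call:
carry_out([
  {"dx":0,"dy":0,"dz":-0.045,"wx":0,"wy":0,"wz":0,"claw":0.085},
  {"dx":0.03,"dy":-0.03,"dz":-0.07,"wx":0.02,"wy":0.04,"wz":-0.13,"claw":0.085},
  {"dx":0.06,"dy":-0.06,"dz":-0.07,"wx":0.04,"wy":0.08,"wz":-0.26,"claw":0.085},
  {"dx":0.09,"dy":-0.09,"dz":-0.07,"wx":0.06,"wy":0.12,"wz":-0.38,"claw":0.085},
  {"dx":0.13,"dy":-0.12,"dz":-0.07,"wx":0.08,"wy":0.15,"wz":-0.5,"claw":0.085},
  {"dx":0.17,"dy":-0.15,"dz":-0.07,"wx":0.09,"wy":0.18,"wz":-0.62,"claw":0.085},
  {"dx":0.2,"dy":-0.18,"dz":-0.07,"wx":0.11,"wy":0.21,"wz":-0.74,"claw":0.085},
  {"dx":0.23,"dy":-0.21,"dz":-0.07,"wx":0.13,"wy":0.24,"wz":-0.85,"claw":0.085},
])

```text
t: 0.9
tool_pos: [300.9, -247.2, 272.0]
eef_rot: [[0.433, 0.896, 0.101], [0.862, -0.444, 0.243], [0.262, -0.018, -0.965]]
wrist_force: [0.4, -1.6, 0.1]
finger_gap: 85.5
grip_force: 0.0
```

```bash
python3 -c "
from h import *
go(-195,0,270)"
```

```text
t 0.9 cab [-415.    67.9  272. ] F [-1.3 -0.9  0.1]
-> (-195, 0, 270) d m [0.2177 0.0442 0.0605] w [ 0.013  0.033 -0.107]
```

Call:
carry_out([
  {"dx":0.043,"dy":0.009,"dz":0.012,"wx":0.01,"wy":0.02,"wz":-0.06,"claw":0.085},
  {"dx":0.087,"dy":0.018,"dz":0.024,"wx":0.013,"wy":0.033,"wz":-0.107,"claw":0.085},
  {"dx":0.13,"dy":0.027,"dz":0.036,"wx":0.013,"wy":0.033,"wz":-0.107,"claw":0.085},
  {"dx":0.174,"dy":0.035,"dz":0.048,"wx":0.013,"wy":0.033,"wz":-0.107,"claw":0.085},
  {"dx":0.218,"dy":0.044,"dz":0.06,"wx":0.013,"wy":0.033,"wz":-0.107,"claw":0.085},
  {"dx":0.218,"dy":0.044,"dz":0.06,"wx":0.013,"wy":0.033,"wz":-0.107,"claw":0.085},
  {"dx":0.218,"dy":0.044,"dz":0.06,"wx":0.013,"wy":0.033,"wz":-0.107,"claw":0.085},
])

```text
t: 1.6
tool_pos: [440.9, -66.0, 270.0]
eef_rot: [[0.334, 0.937, 0.101], [0.896, -0.349, 0.276], [0.294, -0.002, -0.956]]
wrist_force: [0.4, 0.2, 0.7]
finger_gap: 85.0
grip_force: 0.0
```

```bash
python3 -c "
from h import *
go(-195,0,165);go(-195,0,147)
p,d=robot.get_image('side');cv2.imwrite('pics/s1.png',cv2.resize(p[60:260,180:440],None,fx=3,fy=3)[:,:,::-1])"
```

```text
t 1.6 cab [-196.5   -0.6  270. ] F [ 0.3 -0.3  0.7]
-> (-195, 0, 165) d m [-0.0294 -0.0005  0.1008] w [-0.001  0.002 -0.003]
t 1.6 cab [-196.5   -0.6  270. ] F [ 0.3 -0.3  0.7]
-> (-195, 0, 147) d m [-0.0347 -0.0005  0.118 ] w [-0.001  0.002 -0.003]
```

View pics/s1.png

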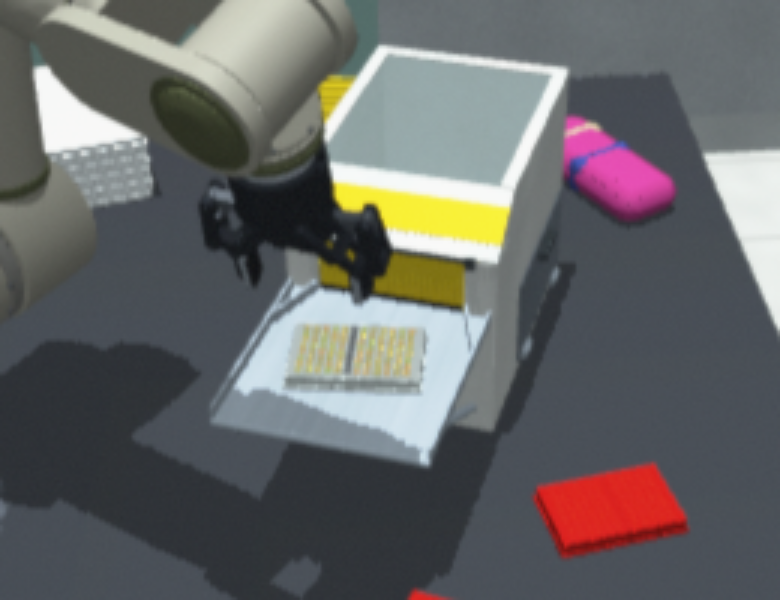

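The gripper is above the rear of the shelf. In the crop its fingertips are at about (250,275) and (362,290), spread across the shelf, and the plate is untouched at (355,355). Next I descend behind it.

Call:
carry_out([
  {"dx":-0.012,"dy":0,"dz":0.04,"wx":0,"wy":0,"wz":0,"claw":0.085},
  {"dx":-0.023,"dy":0,"dz":0.08,"wx":0,"wy":0,"wz":0,"claw":0.085},
  {"dx":-0.03,"dy":0,"dz":0.1,"wx":0,"wy":0,"wz":0,"claw":0.085},
  {"dx":-0.034,"dy":0,"dz":0.115,"wx":0,"wy":0,"wz":0,"claw":0.085},
  {"dx":-0.035,"dy":0,"dz":0.118,"wx":0,"wy":0,"wz":0,"claw":0.085},
  {"dx":-0.035,"dy":0,"dz":0.118,"wx":0,"wy":0,"wz":0,"claw":0.085},
])

```text
t: 2.25
tool_pos: [441.1, -66.4, 147.4]
eef_rot: [[0.338, 0.936, 0.103], [0.894, -0.353, 0.275], [0.294, -0.001, -0.956]]
wrist_force: [-0.3, 0.1, -0.0]
finger_gap: 85.3
grip_force: 0.0
```

```bash
python3 -c "
from h import *
go(-195,0,144);go(-130,0,144)"
```

```text
t 2.25 cab [-196.8   -0.9  147.4] F [ 0.   0.3 -0. ]
-> (-195, 0, 144) d m [ 0.0007 -0.0009  0.0038] w [ 0.001  0.002 -0.007]
t 2.25 cab [-196.8   -0.9  147.4] F [ 0.   0.3 -0. ]
-> (-130, 0, 144) d m [ 0.0629 -0.0014  0.0229] w [ 0.001  0.002 -0.007]
```

Call:
carry_out([
  {"dx":0.001,"dy":-0.001,"dz":0.004,"wx":0,"wy":0,"wz":-0.007,"claw":0.085},
  {"dx":0.013,"dy":-0.001,"dz":0.0075,"wx":0,"wy":0.002,"wz":-0.007,"claw":0.085},
  {"dx":0.023,"dy":-0.001,"dz":0.0105,"wx":0,"wy":0.002,"wz":-0.007,"claw":0.085},
  {"dx":0.031,"dy":-0.001,"dz":0.013,"wx":0,"wy":0.002,"wz":-0.007,"claw":0.085},
  {"dx":0.039,"dy":-0.001,"dz":0.0155,"wx":0,"wy":0.002,"wz":-0.007,"claw":0.085},
  {"dx":0.047,"dy":-0.001,"dz":0.018,"wx":0,"wy":0.002,"wz":-0.007,"claw":0.085},
  {"dx":0.055,"dy":-0.001,"dz":0.0205,"wx":0,"wy":0.002,"wz":-0.007,"claw":0.085},
  {"dx":0.063,"dy":-0.001,"dz":0.023,"wx":0,"wy":0.002,"wz":-0.007,"claw":0.085},
])

```text
t: 3.05
tool_pos: [464.2, -1.7, 143.8]
eef_rot: [[0.329, 0.939, 0.103], [0.897, -0.345, 0.277], [0.296, 0.001, -0.955]]
wrist_force: [0.0, -0.8, 1.3]
finger_gap: 85.1
grip_force: 0.0
```

```bash
python3 -c "
from h import *
go(-80,0,144)
p,d=robot.get_image('side');cv2.imwrite('pics/s2.png',cv2.resize(p[60:260,180:440],None,fx=3,fy=3)[:,:,::-1])"
```

```text
t 3.05 cab [-1.281e+02 -1.000e-01  1.438e+02] F [-0.8 -0.3  1.3]
-> (-80, 0, 144) d m [ 0.0461 -0.0001  0.014 ] w [ 0.001 -0.     0.002]
```

View pics/s2.png

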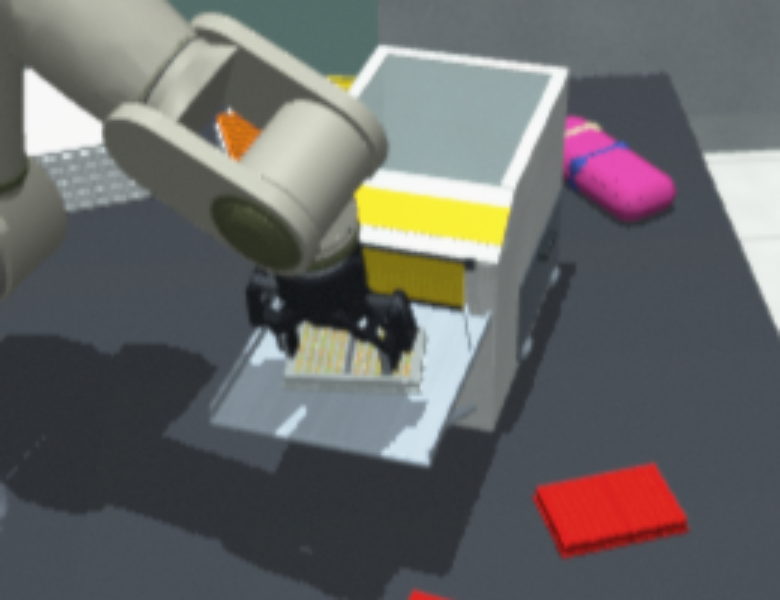

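The plate hasn't moved. The fingertips, at crop (290,350) and (392,365), seem to be above it. I'll measure the tip height.

```bash
python3 -c "
from h import *
for n in('side','top'):
    p,d=robot.get_image(n);W=(world(n,d)-O)@C
    m=(p.max(2)<75)&(d>0)&(abs(W[...,1])<75)&(W[...,0]>-210)&(W[...,0]<-40)&(W[...,2]>152)&(W[...,2]<230)
    for s in(-1,1):
        q=W[m&(W[...,1]*s>20)]; 
        if len(q): q=q[q[:,2].argsort()][:12]; print(n,s,q[::2].round(0).tolist())
for u,v in((310.7,181.7),(276.7,176.7)):
    for z in(156,168,180): print(u,z,((ray('side',u,v,z)-O)@C).round(0))
print(robot.state()['t'])
"
```

```text
side -1 [[-150.0, -52.0, 193.0], [-152.0, -55.0, 199.0], [-150.0, -55.0, 201.0], [-154.0, -53.0, 204.0], [-154.0, -51.0, 207.0], [-146.0, -54.0, 208.0]]
side 1 [[-142.0, 44.0, 188.0], [-142.0, 44.0, 191.0], [-134.0, 44.0, 192.0], [-155.0, 42.0, 194.0], [-143.0, 43.0, 196.0], [-156.0, 44.0, 199.0]]
310.7 156 [-104.  -36.  156.]
310.7 168 [-119.  -41.  168.]
310.7 180 [-133.  -45.  180.]
276.7 156 [-108.   63.  156.]
276.7 168 [-123.   57.  168.]
276.7 180 [-137.   50.  180.]
3.2
```

The tips ride at about z=170–180, above the plate (the open fingers sit farther back than I assumed). I'll back off behind the plate, then lower while watching the force.

Call:
carry_out([
  {"dx":0.001,"dy":0,"dz":-0.005,"wx":0,"wy":0,"wz":0,"claw":0.085},
  {"dx":-0.02,"dy":0,"dz":-0.011,"wx":0,"wy":0,"wz":0,"claw":0.085},
  {"dx":-0.04,"dy":0,"dz":-0.017,"wx":0,"wy":0,"wz":0,"claw":0.085},
  {"dx":-0.063,"dy":0,"dz":-0.022,"wx":0,"wy":0,"wz":0,"claw":0.085},
  {"dx":-0.064,"dy":0,"dz":-0.018,"wx":0,"wy":0,"wz":0,"claw":0.085},
  {"dx":-0.065,"dy":0,"dz":-0.014,"wx":0,"wy":0,"wz":0,"claw":0.085},
  {"dx":-0.066,"dy":0,"dz":-0.011,"wx":0,"wy":0,"wz":0,"claw":0.085},
  {"dx":-0.066,"dy":0,"dz":-0.011,"wx":0,"wy":0,"wz":0,"claw":0.085},
])

```text
t: 4.0
tool_pos: [441.0, -64.0, 134.4]
eef_rot: [[0.329, 0.939, 0.102], [0.897, -0.344, 0.278], [0.296, 0.0, -0.955]]
wrist_force: [1.1, -0.4, -0.1]
finger_gap: 85.0
grip_force: 0.0
```

```bash
python3 -c "
from h import *
go(-195,0,134)
p,d=robot.get_image('side');cv2.imwrite('pics/s3.png',cv2.resize(p[110:230,220:380],None,fx=5,fy=5)[:,:,::-1])"
```

```text
t 4.0 cab [-194.6    0.   134.4] F [ 0.  -1.2 -0.1]
-> (-195, 0, 134) d m [-0.0005  0.      0.0002] w [-0.    -0.     0.003]
```

View pics/s3.png

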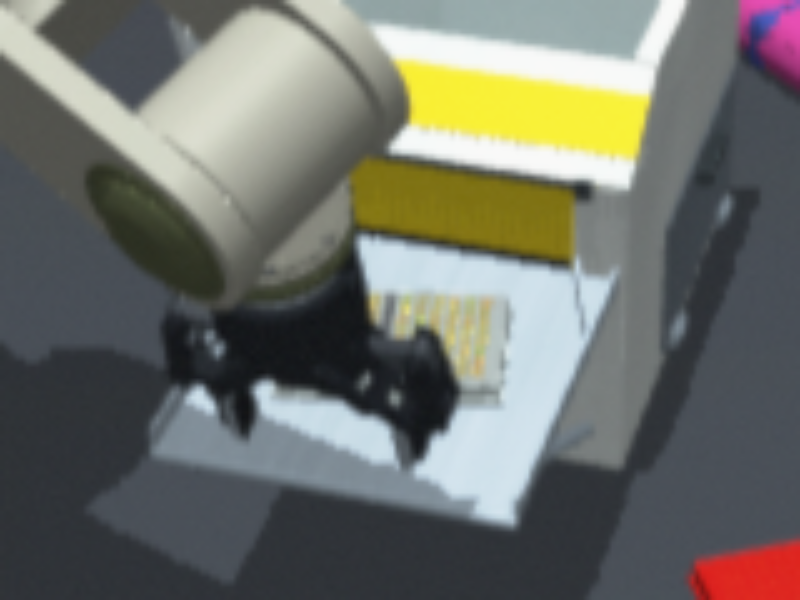

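The fingertips are at crop (248,435) and (412,465), behind the plate and with no force reading, so there is still room below them.

Call:
carry_out([
  {"dx":-0.001,"dy":0,"dz":0.003,"wx":0,"wy":0,"wz":0,"claw":0.085},
  {"dx":-0.002,"dy":0,"dz":0.005,"wx":0,"wy":0,"wz":0,"claw":0.085},
  {"dx":-0.002,"dy":0,"dz":0.005,"wx":0,"wy":0,"wz":0,"claw":0.085},
])

```text
t: 4.35
tool_pos: [440.8, -64.9, 129.1]
eef_rot: [[0.329, 0.939, 0.103], [0.897, -0.345, 0.277], [0.296, 0.001, -0.955]]
wrist_force: [-0.8, 0.1, -0.0]
finger_gap: 85.0
grip_force: 0.0
```

```bash
python3 -c "
from h import *
go(-195,0,126)
for u,v in((220+248/5,110+435/5),(220+412/5,110+465/5)):
    for z in(152,160,168): print(u,z,((ray('side',u,v,z)-O)@C).round(0))
"
```

```text
t 4.35 cab [-1.955e+02 -1.000e-01  1.291e+02] F [-0.2  0.7 -0. ]
-> (-195, 0, 126) d m [-0.0004 -0.0001  0.0031] w [ 0.    -0.     0.002]
269.6 152 [-192.   53.  152.]
269.6 160 [-200.   49.  160.]
269.6 168 [-209.   45.  168.]
302.4 152 [-191.  -40.  152.]
302.4 160 [-200.  -43.  160.]
302.4 168 [-209.  -46.  168.]
```

Call:
carry_out([
  {"dx":-0.001,"dy":0,"dz":0.002,"wx":0,"wy":0,"wz":0,"claw":0.085},
  {"dx":-0.001,"dy":0,"dz":0.004,"wx":0,"wy":0,"wz":0,"claw":0.085},
  {"dx":-0.001,"dy":0,"dz":0.004,"wx":0,"wy":0,"wz":0,"claw":0.085},
])

```text
t: 4.65
tool_pos: [440.9, -64.8, 125.0]
eef_rot: [[0.33, 0.939, 0.103], [0.897, -0.345, 0.277], [0.296, 0.001, -0.955]]
wrist_force: [-0.6, -0.7, 0.0]
finger_gap: 85.0
grip_force: 0.0
```

Call:
carry_out([
  {"dx":0,"dy":0,"dz":0.001,"wx":0,"wy":0,"wz":0,"claw":0.085},
  {"dx":0,"dy":0,"dz":0.002,"wx":0,"wy":0,"wz":0,"claw":0.085},
  {"dx":0,"dy":0,"dz":0.002,"wx":0,"wy":0,"wz":0,"claw":0.085},
])

```text
t: 4.95
tool_pos: [441.2, -64.2, 123.3]
eef_rot: [[0.329, 0.939, 0.103], [0.897, -0.345, 0.277], [0.296, 0.001, -0.955]]
wrist_force: [-0.1, 0.2, -0.3]
finger_gap: 85.2
grip_force: 0.0
```

```bash
python3 -c "
from h import *
go(-195,0,126)
p,d=robot.get_image('side');cv2.imwrite('pics/s4.png',cv2.resize(p[140:220,230:340],None,fx=7,fy=7,interpolation=2)[:,:,::-1])"
```

```text
t 4.95 cab [-194.7   -0.3  123.3] F [ 0.1  0.2 -0.3]
-> (-195, 0, 126) d m [ 0.0006 -0.0003 -0.0027] w [ 0.001 -0.     0.002]
```

View pics/s4.png

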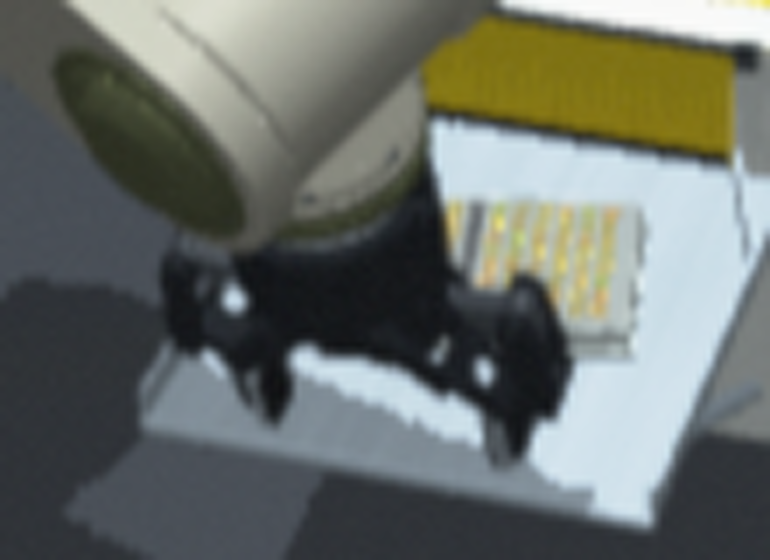

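The fingertips, at crop (275,425) and (505,465), are still just above the shelf. I keep lowering in 2 mm steps until they touch.

Call:
carry_out([
  {"dx":0,"dy":0,"dz":0.001,"wx":0,"wy":0,"wz":0,"claw":0.085},
  {"dx":0,"dy":0,"dz":0.002,"wx":0,"wy":0,"wz":0,"claw":0.085},
  {"dx":0,"dy":0,"dz":0.002,"wx":0,"wy":0,"wz":0,"claw":0.085},
])

```text
t: 5.3
tool_pos: [441.4, -63.7, 121.3]
eef_rot: [[0.329, 0.939, 0.103], [0.897, -0.345, 0.277], [0.296, 0.001, -0.955]]
wrist_force: [-0.9, -0.0, 0.8]
finger_gap: 84.8
grip_force: 0.0
```

Call:
carry_out([
  {"dx":0,"dy":0,"dz":0.001,"wx":0,"wy":0,"wz":0,"claw":0.085},
  {"dx":0,"dy":0,"dz":0.002,"wx":0,"wy":0,"wz":0,"claw":0.085},
  {"dx":0,"dy":0,"dz":0.002,"wx":0,"wy":0,"wz":0,"claw":0.085},
])

```text
t: 5.6
tool_pos: [441.6, -63.1, 119.4]
eef_rot: [[0.329, 0.939, 0.103], [0.897, -0.345, 0.277], [0.296, 0.001, -0.955]]
wrist_force: [-0.9, -1.2, 0.1]
finger_gap: 85.1
grip_force: 0.0
```

```bash
python3 -c "
from h import *
go(-195,0,119)
p,d=robot.get_image('side');g=p[195:215,260:310].max(2)<70
print(*[''.join('#' if x else '.' for x in r) for r in g],sep='\n')
for u,v in((269.3,200.7),(302.1,206.4)):print(((ray('side',u,v,153)-O)@C).round(0))
"
```

```text
t 5.6 cab [-193.6   -0.2  119.4] F [-1.5  0.4  0.1]
-> (-195, 0, 119) d m [-0.0015 -0.0002 -0.    ] w [ 0.    -0.     0.002]
....#..#####...................#######...#########
.....#.#####.....................#################
.....#.#####.........................#############
........###...........................############
........###............................##########.
.........#..............................#######...
.........................................#####....
..........................................####....
..........................................###.....
...........................................##.....
...........................................##.....
..................................................
..................................................
................######............................
................###########.......................
...............#################..................
..............#######################.............
..............############################........
..............#################################...
.............#####################################
[-207.   47.  153.]
[-205.  -44.  153.]
```

Call:
carry_out([
  {"dx":0,"dy":0,"dz":0.001,"wx":0,"wy":0,"wz":0,"claw":0.085},
  {"dx":0,"dy":0,"dz":0.002,"wx":0,"wy":0,"wz":0,"claw":0.085},
  {"dx":0,"dy":0,"dz":0.002,"wx":0,"wy":0,"wz":0,"claw":0.085},
])

```text
t: 5.95
tool_pos: [441.8, -62.6, 117.5]
eef_rot: [[0.329, 0.939, 0.103], [0.897, -0.345, 0.277], [0.296, 0.001, -0.955]]
wrist_force: [0.4, 0.1, 0.1]
finger_gap: 85.2
grip_force: 0.0
```

Call:
carry_out([
  {"dx":0,"dy":0,"dz":0.001,"wx":0,"wy":0,"wz":0,"claw":0.085},
  {"dx":0,"dy":0,"dz":0.002,"wx":0,"wy":0,"wz":0,"claw":0.085},
  {"dx":0,"dy":0,"dz":0.002,"wx":0,"wy":0,"wz":0,"claw":0.085},
])

```text
t: 6.25
tool_pos: [442.0, -62.0, 115.6]
eef_rot: [[0.329, 0.939, 0.103], [0.897, -0.345, 0.277], [0.296, 0.001, -0.955]]
wrist_force: [-0.1, -1.3, 0.4]
finger_gap: 85.1
grip_force: 0.0
```

```bash
python3 -c "
from h import *
go(-195,0,117)
p,d=robot.get_image('side');g=p[195:215,260:310].max(2)<70
print(*[''.join('#' if x else '.' for x in r) for r in g],sep='\n')
W=(world('side',d)-O)@C
for u,v in((269,199),(304,203),(269,203),(304,209)): print(u,v,W[v,u].round(0))
"
```

```text
t 6.25 cab [-192.4   -0.2  115.6] F [-1.3 -0.3  0.4]
-> (-195, 0, 117) d m [-0.0021 -0.0002 -0.0021] w [ 0.    -0.     0.002]
....##.#####..................########....########
.....#.#####....................#######..#########
.....#.#####.....................##.##############
.....#..####.........................#############
........###............................###########
........###............................##########.
.........##.............................#######...
..........................................####....
..........................................####....
..........................................####....
...........................................##.....
...........................................##.....
..................................................
................######............................
................###########.......................
...............#################..................
..............#######################.............
..............############################........
..............#################################...
.............#####################################
269 199 [-219.   42.  170.]
304 203 [-220.  -54.  180.]
269 203 [-210.   48.  147.]
304 209 [-209.  -50.  148.]
```

Call:
carry_out([
  {"dx":-0.001,"dy":0,"dz":0.0015,"wx":0,"wy":0,"wz":0,"claw":0.085},
  {"dx":-0.002,"dy":0,"dz":0.003,"wx":0,"wy":0,"wz":0,"claw":0.085},
  {"dx":-0.002,"dy":0,"dz":0.003,"wx":0,"wy":0,"wz":0,"claw":0.085},
])

```text
t: 6.6
tool_pos: [441.5, -63.1, 112.0]
eef_rot: [[0.33, 0.939, 0.103], [0.897, -0.345, 0.277], [0.296, 0.001, -0.955]]
wrist_force: [-0.0, 0.1, 0.7]
finger_gap: 85.2
grip_force: 0.0
```

```bash
python3 -c "
from h import *
go(-195,0,110);print(robot.state()['joint_torque'])
p,d=robot.get_image('side');cv2.imwrite('pics/s5.png',cv2.resize(p[150:220,225:345],None,fx=6.5,fy=6.5,interpolation=0)[:,:,::-1])"
```

```text
t 6.6 cab [-193.5   -0.2  112. ] F [0.1 0.1 0.7]
-> (-195, 0, 110) d m [-0.002  -0.0002  0.0015] w [ 0.    -0.     0.002]
[-3.04370443e-02 -3.32578719e+01 -2.15770143e+01  6.82859346e-01
  2.82543954e-01 -2.81485019e-02]
```

View pics/s5.png

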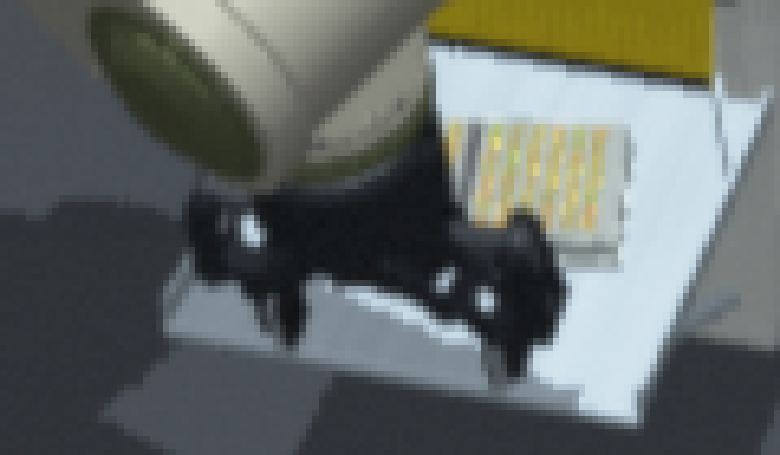

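```bash
python3 -c "
from h import *
p,d=robot.get_image('side')
W=(world('side',d)-O)@C
for u in(268,269,270,302,303,304,305):
  print(u,[(v,*W[v,u].round(0).astype(int),int(p[v,u].max())) for v in range(196 if u<280 else 200,212)])
s=robot.state();T=np.array(s['eef_rot']);p0=np.array(s['tool_pos'])
# tool-frame coords of nearby depth pts from both fingers
c=robot.get_calibration('side');X=world('side',d)
L=(X-p0)@T
m=(d>0)&(W[...,2]>153)&(abs(L[...,0])<15)&(abs(L[...,1])<65)&(L[...,2]>-90)&(L[...,2]<10)
for s_ in(-1,1):
  q=L[m&(L[...,1]*s_>20)];q=q[q[:,2].argsort()][::-1][:8];print(q.round(0).tolist())
"
```

```text
268 [(196, np.int64(-224), np.int64(42), np.int64(184), 27), (197, np.int64(-222), np.int64(43), np.int64(179), 25), (198, np.int64(-224), np.int64(43), np.int64(178), 27), (199, np.int64(-227), np.int64(42), np.int64(176), 34), (200, np.int64(-225), np.int64(43), np.int64(171), 48), (201, np.int64(-224), np.int64(44), np.int64(167), 62), (202, np.int64(-222), np.int64(45), np.int64(162), 80), (203, np.int64(-219), np.int64(46), np.int64(155), 108), (204, np.int64(-213), np.int64(50), np.int64(145), 112), (205, np.int64(-216), np.int64(48), np.int64(145), 97), (206, np.int64(-71), np.int64(116), np.int64(0), 89), (207, np.int64(-73), np.int64(116), np.int64(-2), 87), (208, np.int64(-73), np.int64(116), np.int64(-6), 89), (209, np.int64(-84), np.int64(111), np.int64(1), 87), (210, np.int64(-88), np.int64(110), np.int64(0), 88), (211, np.int64(-94), np.int64(107), np.int64(2), 89)]
269 [(196, np.int64(-218), np.int64(42), np.int64(179), 21), (197, np.int64(-216), np.int64(43), np.int64(174), 20), (198, np.int64(-215), np.int64(44), np.int64(169), 21), (199, np.int64(-219), np.int64(43)
[... 4000 characters left out ...]
, 65), (206, np.int64(-218), np.int64(-56), np.int64(168), 75), (207, np.int64(-217), np.int64(-56), np.int64(164), 89), (208, np.int64(-217), np.int64(-56), np.int64(161), 126), (209, np.int64(-209), np.int64(-53), np.int64(149), 151), (210, np.int64(-211), np.int64(-53), np.int64(148), 150), (211, np.int64(-216), np.int64(-55), np.int64(149), 130)]
[[10.0, -30.0, -40.0], [9.0, -43.0, -43.0], [1.0, -43.0, -45.0], [-12.0, -47.0, -49.0], [-8.0, -42.0, -49.0], [1.0, -43.0, -49.0], [-12.0, -44.0, -50.0], [-6.0, -43.0, -50.0]]
[[-9.0, 22.0, -47.0], [-11.0, 42.0, -48.0], [-10.0, 50.0, -49.0], [-11.0, 45.0, -49.0], [-11.0, 48.0, -50.0], [-8.0, 52.0, -52.0], [-9.0, 55.0, -53.0], [1.0, 55.0, -53.0]]
```

```bash
python3 -c "
from h import *
for u,v in((180+250/3,60+280/3),(180+362/3,60+300/3)):
    for z in(275,285,300,315): print(int(u),z,((ray('side',u,v,z)-O)@C).round(0))
s=robot.state();print(s['tool_pos'],s['finger_gap'],s['joint_positions'])
"
```

```text
263 275 [-167.   69.  275.]
263 285 [-180.   63.  285.]
263 300 [-199.   54.  300.]
263 315 [-218.   45.  315.]
300 275 [-169.  -32.  275.]
300 285 [-182.  -37.  285.]
300 300 [-201.  -44.  300.]
300 315 [-220.  -51.  315.]
[441.67186504 -63.07712004 112.20215464] 84.78637056105566 [-0.6014814   0.23895332  1.89046397  0.326179    1.10917501 -0.40971828]
```

The depth readings put the open fingertips about 40 mm behind the TCP. That explains the earlier miss, and means they are now just above the shelf. I'll lower a bit more and push, first to square the plate up.

Call:
carry_out([
  {"dx":0.006,"dy":0,"dz":0.004,"wx":0,"wy":0,"wz":0,"claw":0.085},
  {"dx":0.014,"dy":0,"dz":0.0065,"wx":0,"wy":0,"wz":0,"claw":0.085},
  {"dx":0.021,"dy":0,"dz":0.0087,"wx":0,"wy":0,"wz":0,"claw":0.085},
  {"dx":0.028,"dy":0,"dz":0.011,"wx":0,"wy":0,"wz":0,"claw":0.085},
  {"dx":0.035,"dy":0,"dz":0.0131,"wx":0,"wy":0,"wz":0,"claw":0.085},
  {"dx":0.042,"dy":0,"dz":0.0153,"wx":0,"wy":0,"wz":0,"claw":0.085},
  {"dx":0.049,"dy":0,"dz":0.0175,"wx":0,"wy":0,"wz":0,"claw":0.085},
  {"dx":0.056,"dy":0,"dz":0.0197,"wx":0,"wy":0,"wz":0,"claw":0.085},
])

```text
t: 7.5
tool_pos: [463.4, -8.0, 111.6]
eef_rot: [[0.328, 0.939, 0.106], [0.897, -0.345, 0.275], [0.295, 0.005, -0.956]]
wrist_force: [-2.2, -5.9, 15.4]
finger_gap: 84.9
grip_force: 7.8
```

```bash
cat >> h.py <<'E'
def plate():
    p,d=robot.get_image('side');hsv=cv2.cvtColor(p,cv2.COLOR_RGB2HSV);W=(world('side',d)-O)@C
    w=(hsv[...,1]>60)&(hsv[...,0]>8)&(hsv[...,0]<40)&(d>0)&(W[...,2]>155)&(W[...,2]<174)&(W[...,0]<-3)&(W[...,0]>-210)&(abs(W[...,1])<75)
    q=W[w];print("wells n",len(q),"x",q[:,0].min().round(),q[:,0].max().round(),"y",q[:,1].min().round(),q[:,1].max().round(),cv2.minAreaRect(q[:,:2].astype(np.float32)))
    return p
E
python3 -c "
from h import *
go(-95,0,108);p=plate()
cv2.imwrite('pics/s6.png',cv2.resize(p[60:260,180:440],None,fx=3,fy=3)[:,:,::-1])"
```

```text
t 7.5 cab [-134.3   -1.6  111.6] F [-6.3  0.1 15.4]
-> (-95, 0, 108) d m [ 0.0365 -0.0016  0.015 ] w [0.004 0.001 0.003]
wells n 69 x -124.0 -3.0 y -73.0 21.0 ((-63.43817138671875, -24.486278533935547), (94.04967498779297, 121.27583312988281), 88.49641418457031)
```

View pics/s6.png

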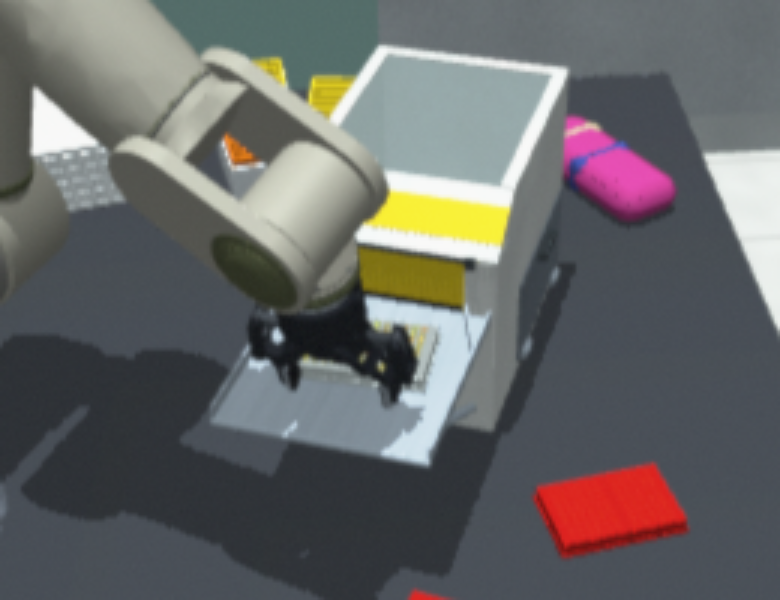

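The fingertips now push the plate's rear edge, at crop (290,385) and (392,400), and the plate is nearly square. They also rub on the shelf with 15 N. I'll raise about 6 mm and keep pushing, watching the force.

Call:
carry_out([
  {"dx":0.002,"dy":-0.001,"dz":-0.006,"wx":0.004,"wy":0,"wz":0.003,"claw":0.085},
  {"dx":0.008,"dy":-0.002,"dz":-0.004,"wx":0.004,"wy":0,"wz":0.003,"claw":0.085},
  {"dx":0.014,"dy":-0.002,"dz":-0.002,"wx":0.004,"wy":0,"wz":0.003,"claw":0.085},
  {"dx":0.02,"dy":-0.002,"dz":0,"wx":0.004,"wy":0,"wz":0.003,"claw":0.085},
  {"dx":0.026,"dy":-0.002,"dz":0.002,"wx":0.004,"wy":0,"wz":0.003,"claw":0.085},
  {"dx":0.032,"dy":-0.002,"dz":0.004,"wx":0.004,"wy":0,"wz":0.003,"claw":0.085},
  {"dx":0.032,"dy":-0.002,"dz":0.004,"wx":0.004,"wy":0,"wz":0.003,"claw":0.085},
])

```text
t: 8.25
tool_pos: [471.3, 23.9, 115.5]
eef_rot: [[0.331, 0.938, 0.099], [0.896, -0.346, 0.279], [0.296, -0.004, -0.955]]
wrist_force: [1.0, 0.0, -0.1]
finger_gap: 84.9
grip_force: 0.0
```

```bash
python3 -c "
from h import *
go(-60,0,115);p=plate()
np.save('p7.npy',p)
p,d=robot.get_image('top');W=(world('top',d)-O)@C
m=(d>0)&(W[...,2]>159)&(W[...,2]<172)&(W[...,0]>-200)&(W[...,0]<-3)&(abs(W[...,1])<85)&(p.max(2)>90)
q=W[m];print(len(q), q[:,:2].min(0),q[:,:2].max(0),cv2.minAreaRect(q[:,:2].astype(np.float32)) if len(q) else 0)
p,d=robot.get_image('side');W=(world('side',d)-O)@C
for lo in range(-80,80,20):
  k=(d>0)&(W[...,2]>162)&(W[...,2]<171)&(W[...,0]>-200)&(W[...,0]<-3)&(W[...,1]>lo)&(W[...,1]<lo+20)&(p.max(2)>110);k=W[k];print(lo,len(k),k[:,0].min() if len(k) else '',k[:,0].max() if len(k) else '')
"
```

```text
t 8.25 cab [-101.6    2.1  115.5] F [ 0.4 -0.9 -0.1]
-> (-60, 0, 115) d m [0.0396 0.0022 0.0128] w [-0.004 -0.    -0.   ]
wells n 72 x -91.0 -3.0 y -73.0 45.0 ((-46.97234344482422, -14.200843811035156), (117.57622528076172, 87.74114227294922), 89.93758392333984)
1079 [-89.01750299 -84.84005058] [-3.53533703 84.9300399 ] ((-46.326622009277344, 0.1011199951171875), (169.79312133789062, 85.15194702148438), 89.83908081054688)
-80 67 -105.45171075321544 -3.250347642136699
-60 58 -105.3058170214733 -3.4163541444443055
-40 13 -105.37286995390326 -3.383813479241358
-20 23 -106.06168083168423 -4.237529513923392
0 29 -104.61353788169083 -3.237645834656265
20 26 -105.38565521546539 -87.59081092221966
40 11 -107.79614921507199 -84.8759841386247
60 0
```

```bash
python3 -c "
from h import *
for n in('side','top'):
  p,d=robot.get_image(n);W=(world(n,d)-O)@C
  m=(d>0)&(W[...,2]>160)&(W[...,2]<172)&(W[...,0]>-102)&(W[...,0]<-64)&(abs(W[...,1])<95)
  print(n,np.histogram(W[m][:,1],bins=range(-95,96,10)))
"
```

```text
side (array([ 0,  0, 18, 25,  0,  0,  2,  5,  5, 11,  9, 12,  7, 12,  5,  0,  0,
        0,  0]), array([-95, -85, -75, -65, -55, -45, -35, -25, -15,  -5,   5,  15,  25,
        35,  45,  55,  65,  75,  85,  95]))
top (array([ 0,  0,  8, 31, 32, 26, 31, 32, 34, 29, 27, 30, 24, 26, 25,  6,  0,
        0,  0]), array([-95, -85, -75, -65, -55, -45, -35, -25, -15,  -5,   5,  15,  25,
        35,  45,  55,  65,  75,  85,  95]))
```

The plate is square, its rear edge at x=-105 and its centre at y≈-5, within the guides' play. I continue into the flap.

Call:
carry_out([
  {"dx":0.005,"dy":0.001,"dz":0.0016,"wx":-0.004,"wy":0,"wz":0,"claw":0.085},
  {"dx":0.01,"dy":0.002,"dz":0.0032,"wx":-0.004,"wy":0,"wz":0,"claw":0.085},
  {"dx":0.015,"dy":0.002,"dz":0.0048,"wx":-0.004,"wy":0,"wz":0,"claw":0.085},
  {"dx":0.02,"dy":0.002,"dz":0.0064,"wx":-0.004,"wy":0,"wz":0,"claw":0.085},
  {"dx":0.025,"dy":0.002,"dz":0.008,"wx":-0.004,"wy":0,"wz":0,"claw":0.085},
  {"dx":0.03,"dy":0.002,"dz":0.0096,"wx":-0.004,"wy":0,"wz":0,"claw":0.085},
  {"dx":0.035,"dy":0.002,"dz":0.0112,"wx":-0.004,"wy":0,"wz":0,"claw":0.085},
  {"dx":0.04,"dy":0.002,"dz":0.0128,"wx":-0.004,"wy":0,"wz":0,"claw":0.085},
])

```text
t: 9.3
tool_pos: [487.9, 62.2, 115.3]
eef_rot: [[0.332, 0.938, 0.103], [0.896, -0.348, 0.277], [0.296, 0.0, -0.955]]
wrist_force: [-0.2, -1.9, 0.6]
finger_gap: 85.0
grip_force: 0.7
```

```bash
python3 -c "
from h import *
go(-30,0,115);go(-24,0,115)
p,d=robot.get_image('side');W=(world('side',d)-O)@C
for lo in range(-80,80,20):
  k=(d>0)&(W[...,2]>162)&(W[...,2]<171)&(W[...,0]>-120)&(W[...,0]<-3)&(W[...,1]>lo)&(W[...,1]<lo+20)&(p.max(2)>110);k=W[k];print(lo,len(k),k[:,0].min() if len(k) else '')
"
```

```text
t 9.3 cab [-60.   -0.2 115.3] F [-1.9 -0.4  0.6]
-> (-30, 0, 115) d m [ 0.0285 -0.0002  0.0091] w [ 0.001 -0.    -0.001]
t 9.3 cab [-60.   -0.2 115.3] F [-1.9 -0.4  0.6]
-> (-24, 0, 115) d m [ 0.0343 -0.0002  0.0109] w [ 0.001 -0.    -0.001]
-80 55 -62.592214400324025
-60 11 -62.611120993472014
-40 9 -66.04110508858699
-20 20 -65.34929611339697
0 30 -63.26204667126082
20 30 -66.19098168938497
40 13 -83.76808784556623
60 0
```

Call:
carry_out([
  {"dx":0.005,"dy":0,"dz":0.0016,"wx":0,"wy":0,"wz":0,"claw":0.085},
  {"dx":0.01,"dy":0,"dz":0.0032,"wx":0,"wy":0,"wz":0,"claw":0.085},
  {"dx":0.015,"dy":0,"dz":0.0048,"wx":0,"wy":0,"wz":0,"claw":0.085},
  {"dx":0.02,"dy":0,"dz":0.0064,"wx":0,"wy":0,"wz":0,"claw":0.085},
  {"dx":0.025,"dy":0,"dz":0.008,"wx":0,"wy":0,"wz":0,"claw":0.085},
  {"dx":0.03,"dy":0,"dz":0.0096,"wx":0,"wy":0,"wz":0,"claw":0.085},
  {"dx":0.034,"dy":0,"dz":0.0109,"wx":0,"wy":0,"wz":0,"claw":0.085},
  {"dx":0.034,"dy":0,"dz":0.0109,"wx":0,"wy":0,"wz":0,"claw":0.085},
])

```text
t: 10.15
tool_pos: [500.1, 95.9, 114.7]
eef_rot: [[0.332, 0.938, 0.103], [0.896, -0.347, 0.277], [0.296, 0.0, -0.955]]
wrist_force: [1.3, 0.6, 0.2]
finger_gap: 85.0
grip_force: 0.0
```

```bash
python3 -c "
from h import *
go(-20,0,115)
p,d=robot.get_image('top');W=(world('top',d)-O)@C
a=[(x,y) for x in(150,180,210,240) for y in(0,)]
m=(W[...,0]>60)&(W[...,0]<300)&(abs(W[...,1])<95)&(d>0)&(p.min(2)>150)&(W[...,2]<140);print(m.sum(),np.median(W[m],0) if m.any() else 0)
p,d=robot.get_image('side');W=(world('side',d)-O)@C
m=(d>0)&(W[...,2]>155)&(W[...,2]<190)&(W[...,0]>-100)&(W[...,0]<40)&(abs(W[...,1])<70)&(p.max(2)>110);print(m.sum(),W[m].min(0),np.median(W[m],0))
cv2.imwrite('pics/s8.png',cv2.resize(p[40:240,200:460],None,fx=3,fy=3)[:,:,::-1])"
```

```text
t 10.15 cab [-2.410e+01  1.000e-01  1.147e+02] F [ 1.  -1.1  0.2]
-> (-20, 0, 115) d m [0.004  0.0001 0.001 ] w [ 0. -0. -0.]
0 0
89 [-54.32285074 -69.79603679 155.59728864] [ -3.51905387  -4.18974572 160.29051249]
```

Call:
carry_out([
  {"dx":-0.02,"dy":0,"dz":-0.0066,"wx":0,"wy":0,"wz":0,"claw":0.085},
  {"dx":-0.05,"dy":0,"dz":-0.016,"wx":0,"wy":0,"wz":0,"claw":0.085},
  {"dx":-0.09,"dy":0,"dz":-0.03,"wx":0,"wy":0,"wz":0,"claw":0.085},
  {"dx":-0.125,"dy":0,"dz":-0.042,"wx":0,"wy":0,"wz":0,"claw":0.085},
  {"dx":-0.16,"dy":0,"dz":-0.06,"wx":0,"wy":0,"wz":0,"claw":0.085},
  {"dx":-0.18,"dy":0,"dz":-0.1,"wx":0,"wy":0,"wz":0,"claw":0.085},
  {"dx":-0.2,"dy":0,"dz":-0.14,"wx":0,"wy":0,"wz":0,"claw":0.085},
  {"dx":-0.2,"dy":0,"dz":-0.14,"wx":0,"wy":0,"wz":0,"claw":0.085},
])

```text
t: 11.05
tool_pos: [419.8, -126.5, 192.7]
eef_rot: [[0.334, 0.936, 0.109], [0.896, -0.352, 0.272], [0.293, 0.007, -0.956]]
wrist_force: [0.7, 0.4, -0.2]
finger_gap: 84.7
grip_force: 0.0
```

```bash
python3 -c "
from h import *
go(-20,0,115)
a,_=robot.get_image('top');b,_=robot.get_image('side')
cv2.imwrite('pics/f.png',np.hstack([cv2.resize(a[100:265,130:365],(400,400)),cv2.resize(b[60:230,230:400],(400,400))])[:,:,::-1])"
```

```text
t 11.05 cab [-260.6   -1.8  192.7] F [ 0.6 -0.5 -0.2]
-> (-20, 0, 115) d m [ 0.2073 -0.0035  0.1447] w [ 0.008  0.003 -0.003]
```

View pics/f.png

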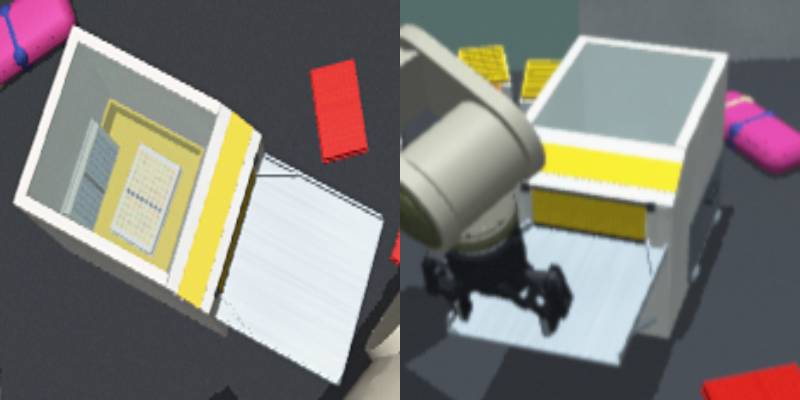

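The plate lies in the waste tray at (145,195) in the left half of the picture. The flap hangs shut at (590,213) in the right half, the shelf is empty and the gripper is clear of everything.

```bash
python3 -c "
from cell import robot
print(robot.finish_job())"
```

```text
the job is handed in; nothing more can be done
None
```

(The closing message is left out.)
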